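# Key the grating disc onto the food processor's drive pin

### The job

Turn the food processor's steel grating disc with a fingertip, by pushing gently on its blue peg, until the notch in its rim stands over the orange drive pin; then press it straight down on its black hub until it is fully home, with the pin showing through the notch, and move clear. Do not pinch the peg or lift the disc, and leave everything else standing where it is.

Things in the scene. Friction and masses are not known exactly. Their poses are not given: they have to be found in the camera images.
- processor: Drive base of a small food processor, bowl off: round white base, 158 mm across and 60 mm high to its grey deck, fixed on the worktop (it does not slide). Origin: centre of its underside, on the vertical spindle axis; x, y level, z up. Its black dial and the orange drive pin are on its -x side; it stands turned by up to about 1 rad either way from the position in which -x faces the robot.
- pin_top (a point): Top of the fixed orange drive pin, a round-topped post 10 mm in diameter that stands 14 mm up from the deck, 55 mm from the spindle axis (74 mm above the worktop). From above, half of it stands out beyond the disc's rim; a short orange mark on the deck outside it shows its direction too.
- notch (a point): Middle of the mouth of the notch in the disc's rim, on the disc's top face, 55 mm from the spindle axis. The notch is 16 mm wide and 10 mm deep towards the axis. It fits over the pin with 3 mm to spare either side, and the pin's round top guides it for about a further millimetre; otherwise the disc's underside meets the pin after 4 to 5 mm and goes no lower.
- finger_peg: The disc's blue finger peg: upright, round, 13 mm in diameter, 22 mm tall above the disc's top face, 38 mm from the spindle axis, straight across the disc from the notch. Origin: centre of its foot, 1 mm below the top face; z up. Push it sideways, on a circle about the axis, to turn the disc (about 1.5 N); the disc stays where it is left. Not to be squeezed between the fingers.
- hub_top (a point): Centre of the flat top of the black hub (34 mm across, 10 mm above the disc's top face), on the spindle axis. 94 mm above the worktop while the disc is raised, 82 mm when it is home. Press here: the sleeve grips the spindle, so the disc moves down only under about 6 N and stays where it is left.
- grating_disc (a joint): Turn of the disc about the spindle in rad, counter-clockwise from above positive. Notch over the pin at 0 and at every full turn (6.283); it turns freely both ways and starts anywhere from 0.7 to 5.58. The steel disc is 110 mm across and 6 mm thick, its underside 78 mm and its top face 84 mm above the worktop while raised.
- disc_press (a joint): How far the disc is pressed down its spindle, m: 0 at the start (raised), 0.012 fully home; negative if lifted (up to 30 mm).
- apple: Red apple, about 75 mm across. Origin at the centre of its underside. Bystander.
- tin_beans: Food tin, 75 mm across and 110 mm high. Origin at the centre of its underside. Bystander.
- spice_a: Spice jar with a red cap, 45 mm across and 106 mm high. Origin at the centre of its underside. Bystander.
- black_dish: Small dark dish, 95 mm across and 30 mm high. Origin at the centre of its underside. Bystander.
- mug_blue: White mug with spots, 78 x 114 x 93 mm with its handle. Origin under its middle. Bystander.

How it is judged:
On the way:
1. the disc is turned until its notch stands over the drive pin (horizontal distance between notch and pin_top below 0.006 m), for 0.1 s.
At the end, for the whole second after the job is handed in: The disc is pressed at least 10.5 of its 12 mm down the spindle with its notch over the pin (within 5 mm seen from above), at rest, and the robot is clear of it (value of joint disc_press above 0.0105 m and horizontal distance between notch and pin_top below 0.005 m and velocity of joint disc_press between -0.005 and 0.005 m/s and velocity of joint grating_disc between -0.05 and 0.05 rad/s); the robot touches nothing.
It fails at once if the peg is pinched or shoved hard (over 30 N from the fingers) (contact force between the fingers and finger_peg above 30 N).
It fails at once if the disc is lifted more than 4 mm up its spindle (value of joint disc_press below -0.004 m).
It fails at once if a bystander (apple, tin, spice jar, black dish or spotted mug) is moved more than 20 mm or lifted (distance of any of apple, tin_beans, spice_a, black_dish, mug_blue from where it was at the start of the episode above 0.02 m).
It also fails if it takes over 64 s, if anything falls off the work surface, if the arm or the gripper's body presses on something with over 40 N, if the wrist force passes 120 N, or if a joint passes its speed limit or range.

### The arm

A 6-joint arm with a two-finger parallel gripper is mounted at the origin on a cart in front of the work surface, level with it; the furniture and walls round the work are solid. World frame = base frame: x ahead of the robot, y to its left, z up, the work surface at z = 0. Lengths are in m, angles in rad, forces in N, time in s.
With the tool pointing down it reaches from about 0.225 to 0.875 m from the base axis. Payload 3.4 kg.
Tool frame: the origin (TCP) lies at the very end of the fingers, on their centre line; the grasp point (between the pads) lies 19 mm behind it; z points along the fingers, y is the line along which they close (so a half turn about z gives the same grasp; the last joint's range is limited). The gripper opens to 85 mm and grips with 20 to 120 N. Pads are 22 mm wide; open, the fingers measure 114 mm over their backs; the gripper's body (76 mm by 85 mm) begins 54 mm behind the grasp point. The pads swing forward as they close: fully open they stand 13 mm farther back than shut.
Start: joints at [1.214, 0.276, 1.505, -0, 1.361, -0.121], TCP at [0.134, 0.559, 0.205] pointing down, gripper open.
Joint ranges: [-2.89, 2.89], [-0.75, 2.08], [0.22, 2.7], [-1.18, 4.32], [0.11, 2.71], [-2.7, 2.7]. Speed limits (rad/s): [2.57, 2.57, 3.14, 3.14, 3.14, 3.14].

### API

Orientations are given as a unit quaternion [w, x, y, z].
In Python, from rig import manip, eyes gives the robot as it stands.
- The arm moves only by the tool servo_tool, never from a script. Its argument "series" is text: rows parted by semicolons, each of 7 numbers parted by spaces: the shift along the tool's x, y, z in m, then the turn, a rotation vector about the tool's x, y, z in degrees, then the closure, from 0 (fully open) to 1 (shut). In form: dx dy dz ax ay az fingers; .... A call has 1 to 5 rows; each row is the pose to reach, as a shift and turn from the pose commanded when the call began, along the tool's axes at that moment; what a row does not reach only later rows make up. A row lasts 1/10 s, in which the tool goes at most 50 mm and 8.59 degrees, less where a joint would pass 70% of its speed; a pose out of reach is approached as far as the arm can. A call with a gripper value outside its range is refused whole. The fingers move at their own pace and stop on an object; "squeeze" is the grip in N (left out, the last holds). Time passes only in rows, so rows that repeat a pose let the fingers close. It gives the time, the measured TCP pose, the force, the opening and the grip force at its end, in the units of the state.
- manip.get_state(): the state, without advancing time (a new reading comes with each control period).
- eyes.get_image(name): name is "side" or "top" or "wrist"; returns the picture (384x512x3 uint8, red, green, blue); there is no depth.
- eyes.camera_info(name): a dict with "fx", "fy", "cx", "cy" (pixels), "eye" and "orientation" of the camera in the world. Camera axes: x right, y down, z forward; pixel columns grow to the right and rows downward; lengths in m; the calibration is good to about 2 mm. A picture is of the moment at which its call begins: read the wrist's pose just before it. camera_info takes no time and is no camera call; for the wrist camera it gives the pose at the moment of the call.
- manip.sign_off(): hands the job in; it is judged then, once.
The state is a dict: "clock": time; "qpos": joint angles; "qd": joint speeds; "effort": joint torques, N m; "position": TCP position; "ee_rot": TCP orientation; "contact_force": force on the tool from outside, world axes, zero at the start; "moment": the same for the moment, N m; "width": finger opening in m; "gripper_force": force on a finger pad.
Only numpy, scipy, OpenCV 4.12 (cv2) and the standard library are available. Lean on these libraries where they do the work, as an engineer would, in place of code of your own. Each camera call takes 0.05 s, during which the arm holds its last target. There are 200 camera calls.

## Working session

There is one attempt and no reset: what is moved stays moved. The work goes in short steps, Python scripts to look and compute and a tool call to move; the robot and the scene stay as the last step left them, time stands still between calls to the robot, and variables do not carry over. Pictures are saved under pics/ and viewed, at most 10 in all, crops included, and the job is handed in when it is done.

Besides the shell and the picture viewer there is one more tool, called after ">>>" in YAML: its name, and indented under it one key for each argument. servo_tool: Moves the arm, as the interface text tells. Its arguments: {"type":"object","properties":{"series":{"type":"string"},"squeeze":{"type":"number"}},"required":["series"]}

```bash
mkdir -p pics
python3 - <<'E'
from rig import manip, eyes
import cv2, numpy as np
a=[]
for n in ("top","side"):
    im=eyes.get_image(n); cv2.imwrite(f"pics/{n}0.png",im[:,:,::-1]); print(n,eyes.camera_info(n))
s=manip.get_state(); print(s)
E
```

```text
top {'fx': 460.0675130449529, 'fy': 460.0675130449529, 'cx': 256.3386145733777, 'cy': 192.91957916120683, 'eye': array([ 0.50234918, -0.05816395,  1.17177258]), 'orientation': array([-0.01191651,  0.70688209, -0.70646877,  0.03282649])}
side {'fx': 455.0344961354705, 'fy': 455.0344961354705, 'cx': 246.06144826474102, 'cy': 193.43439047815335, 'eye': array([ 0.04040928, -0.00797019,  0.96773708]), 'orientation': array([ 0.17237425, -0.6407198 ,  0.71969355, -0.20446627])}
{'clock': 0.1, 'qpos': array([ 1.21396253e+00,  2.76519071e-01,  1.50602817e+00, -6.10456047e-05,
        1.36072491e+00, -1.21013477e-01]), 'qd': array([ 0.00063697, -0.00115475, -0.00427974,  0.00029428,  0.00134077,
        0.00045954]), 'effort': array([ 1.65759971e-03, -4.17694187e+01, -2.46403992e+01, -1.57190752e-04,
        5.67628900e-03,  3.25428994e-05]), 'position': array([0.13418951, 0.55856878, 0.20392488]), 'ee_rot': array([-1.69733188e-04,  1.17630749e-01,  9.93057048e-01, -8.22955064e-04]), 'contact_force': array([ 0.01001601, -0.4197042 ,  0.10707899]), 'moment': array([-0.00371033, -0.01854538, -0.0259736 ]), 'gripper_force': 0.0, 'width': 0.08554843954552024}
```

View pics/top0.png

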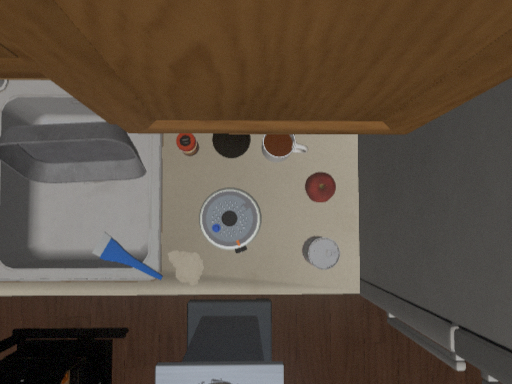

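View pics/side0.png

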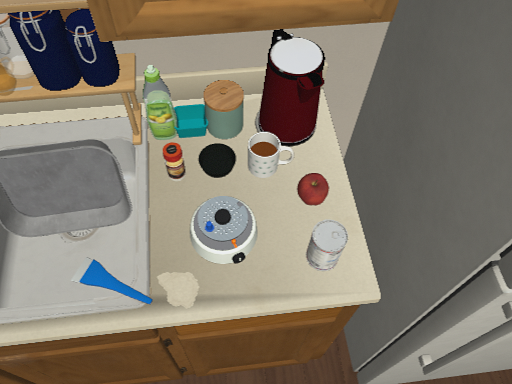

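The top view shows the disc at about (230,218), with the peg at (216,228) and the orange pin near (238,243). In the side view the base is at (223,228). Next I enlarge both.

Run:
```python
import cv2, numpy as np
a=cv2.imread("pics/top0.png")[183:255,192:267]
b=cv2.imread("pics/side0.png")[190:270,183:263]
f=lambda i:cv2.resize(i,(400,400*i.shape[0]//i.shape[1]),interpolation=cv2.INTER_CUBIC)[:384]
cv2.imwrite("pics/crop0.png",np.hstack([f(a),f(b)]))
```

```text
(no output)
```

View pics/crop0.png

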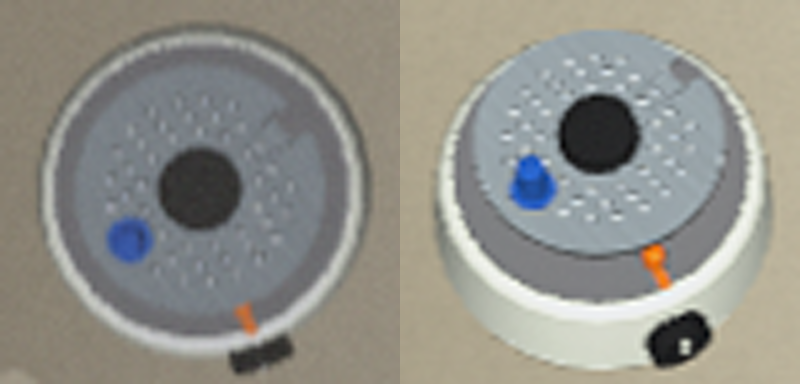

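The left crop (top view) shows the hub at (199,188), the peg top at (130,240), the notch at (292,115) and the pin at about (243,308). The right crop (side view) shows the hub at (598,133), the peg top at (530,160), the notch at (685,70) and the pin top at (653,252).

```bash
cat > h.py <<'E'
from rig import manip, eyes
import numpy as np
from scipy.spatial.transform import Rotation as R
def ray(n,u,v,z,c=None):
    c=c or eyes.camera_info(n); r=R.from_quat(np.array(c["orientation"]),scalar_first=True)
    d=r.apply([(u-c["cx"])/c["fx"],(v-c["cy"])/c["fy"],1]); e=np.array(c["eye"])
    return (e+d*(z-e[2])/d[2])[:2]
E
python3 - <<'E'
from h import *
T=dict(hub=(199,188,.094),peg=(130,240,.105),notch=(292,115,.084),pin=(243,308,.072),mark=(252,332,.06))
S=dict(hub=(198,133,.094),peg=(130,160,.105),notch=(285,70,.084),pin=(253,252,.072),mark=(267,285,.06))
for n,D,k,o in (("top",T,16/3,(192,183)),("side",S,5,(183,190))):
    P={a:ray(n,o[0]+b[0]/k,o[1]+b[1]/k,b[2]) for a,b in D.items()}
    for a,p in P.items():
        d=p-P["hub"]; print(n,a,p.round(4),np.hypot(*d).round(4),np.degrees(np.arctan2(d[1],d[0])).round(1))
E
```

```text
top hub [ 0.5113 -0.0269] 0.0 0.0
top peg [0.4887 0.0025] 0.0371 127.5
top notch [ 0.5437 -0.0677] 0.0521 -51.5
top pin [ 0.4581 -0.046 ] 0.0566 -160.2
top mark [ 0.4468 -0.05  ] 0.0685 -160.3
side hub [ 0.5079 -0.0252] 0.0 0.0
side peg [0.4923 0.005 ] 0.034 117.3
side notch [ 0.5406 -0.0669] 0.0531 -51.9
side pin [ 0.459  -0.0438] 0.0523 -159.2
side mark [ 0.4482 -0.0486] 0.0641 -158.5
```

>>> servo_tool:
  series: "-0.454 -0.479 0 0 0 38 1; -0.454 -0.479 0 0 0 38 1; -0.454 -0.479 0 0 0 38 1; -0.454 -0.479 0 0 0 38 1; -0.454 -0.479 0 0 0 38 1"
  squeeze: 20

```text
clock: 0.6
position: [0.2595, 0.3406, 0.2044]
ee_rot: [0.0, 0.436, 0.9, -0.0]
contact_force: [0.8, -0.0, 0.1]
width: 0.0122
gripper_force: 0.0
```

```bash
cat >> h.py <<'E'
HUB=np.array([.5098,-.0262])
def goto(x,y,z,head):
    """row reaching TCP (x,y,z), tool down, tool y at head deg, from the measured pose"""
    s=manip.get_state(); r0=R.from_quat(s["ee_rot"],scalar_first=True)
    h=np.radians(head); yy=np.array([np.cos(h),np.sin(h),0]); zz=np.array([0,0,-1.])
    r1=R.from_matrix(np.c_[np.cross(yy,zz),yy,zz])
    d=r0.inv().apply(np.array([x,y,z])-s["position"]); w=np.degrees((r0.inv()*r1).as_rotvec())
    print("t",s["clock"],"pos",s["position"].round(4),"row",d.round(4),w.round(1),"F",s["contact_force"].round(1))
def tang(theta,off,head_off=-90,r=.038):
    """TCP xy beside the peg at theta (deg), off m counter-clockwise along the tangent"""
    t=np.radians(theta); return HUB+r*np.array([np.cos(t),np.sin(t)])+off*np.array([-np.sin(t),np.cos(t)])
E
python3 - <<'E'
from h import *
p=tang(128,.03);print(p); goto(*p,.2,38)
E
```

```text
[ 0.46276454 -0.01472544]
t 0.6 pos [0.2595 0.3406 0.2044] row [-0.4048 -0.0608  0.0045] [-0.   0.   0.3] F [ 0.8 -0.   0.1]
```

>>> servo_tool:
  series: "-0.405 -0.061 0 0 0 0 1; -0.405 -0.061 0 0 0 0 1; -0.405 -0.061 0 0 0 0 1; -0.405 -0.061 0 0 0 0 1; -0.405 -0.061 0 0 0 0 1"

```text
clock: 1.1
position: [0.3842, 0.1239, 0.2046]
ee_rot: [0.0, 0.435, 0.901, 0.0]
contact_force: [2.2, -0.2, 0.3]
width: 0.0001
gripper_force: 0.0
```

>>> servo_tool:
  series: "-0.16 -0.024 0 0 0 0 1; -0.16 -0.024 0 0 0 0 1; -0.16 -0.024 0 0 0 0 1; -0.16 -0.024 0 0 0 0 1; -0.16 -0.024 0 0 0 0 1"

```text
clock: 1.6
position: [0.4651, -0.0157, 0.204]
ee_rot: [-0.001, 0.436, 0.9, -0.0]
contact_force: [0.5, 0.9, 0.1]
width: -0.0001
gripper_force: 0.0
```

Run:
```python
from h import *
import cv2
p=tang(128,.03); goto(*p,.2,38); print(manip.get_state()["width"])
c=eyes.camera_info("wrist"); im=eyes.get_image("wrist"); np.save("w1.npy",c,allow_pickle=True)
cv2.imwrite("pics/w1.png",im[:,:,::-1])
print(c)
```

```text
t 1.6 pos [ 0.4651 -0.0157  0.204 ] row [ 0.0022 -0.0012  0.004 ] [-0.  -0.1  0.3] F [0.5 0.9 0.1]
-0.00010534519084688313
{'fx': 266.4841274053183, 'fy': 266.4841274053183, 'cx': 259.1319938498151, 'cy': 189.73934178450153, 'eye': array([0.42138846, 0.04027553, 0.37342405]), 'orientation': array([0.13509487, 0.93480482, 0.32516616, 0.04643597])}
```

View pics/w1.png

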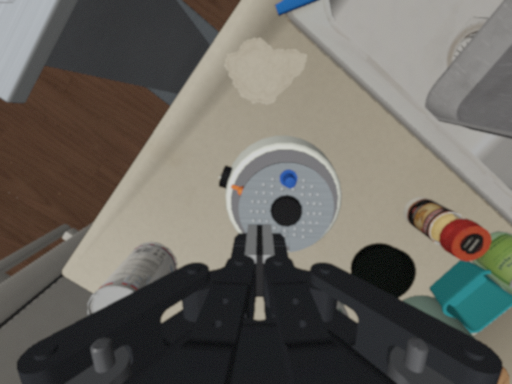

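The wrist view shows the hub at (286,211), the peg top at (288,176), the pin at (236,188), and the closed fingertips at (259,228). I use these to cross-check the estimates.

Run:
```python
from h import *
c=np.load("w1.npy",allow_pickle=True).item()
h=ray("wrist",286,211,.094,c)
for n,u,v,z in (("hub",286,211,.094),("peg",288.5,176,.105),("pin",237,188,.072)):
    p=ray("wrist",u,v,z,c); d=p-h; print(n,p,np.hypot(*d),np.degrees(np.arctan2(d[1],d[0])))
```

```text
hub [ 0.51124846 -0.02529473] 0.0 0.0
peg [0.48489272 0.00851755] 0.04287068174027122 127.93543956572675
pin [ 0.45453023 -0.0441027 ] 0.05975531205834635 -161.65428844097406
```

>>> servo_tool:
  series: "0.002 -0.001 0.04 0 0 0 1; 0.002 -0.001 0.08 0 0 0 1; 0.002 -0.001 0.105 0 0 0 1; 0.002 -0.001 0.113 0 0 0 1; 0.002 -0.001 0.113 0 0 0 1"

```text
clock: 2.15
position: [0.4612, -0.0118, 0.0912]
ee_rot: [-0.001, 0.434, 0.901, -0.0]
contact_force: [-0.5, -0.5, 0.1]
width: -0.0
gripper_force: 0.0
```

```bash
sed -i 's/HUB=.*/HUB=np.array([.5105,-.0262])/' h.py
python3 - <<'E'
from h import *
p=tang(128,.022); goto(*p,.091,38)
v=np.array([.038,-.022])
for a in range(4,29,4):
    t=np.radians(a); M=np.array([[np.cos(t),-np.sin(t)],[np.sin(t),np.cos(t)]]); print(a,(M@v-v).round(4))
E
```

```text
t 2.15 pos [ 0.4612 -0.0118  0.0912] row [-0.0038  0.0079  0.0001] [-0.1 -0.1  0.6] F [-0.5 -0.5  0.1]
4 [0.0014 0.0027]
8 [0.0027 0.0055]
12 [0.0037 0.0084]
16 [0.0046 0.0113]
20 [0.0052 0.0143]
24 [0.0057 0.0174]
28 [0.0059 0.0204]
```

>>> servo_tool:
  series: "-0.001 0.002 0 0 0 0 1; -0.002 0.004 0 0 0 0 1; -0.003 0.006 0 0 0 0 1; -0.004 0.008 0 0 0 0 1; -0.004 0.008 0 0 0 0 1"

```text
clock: 2.65
position: [0.4721, -0.0116, 0.0921]
ee_rot: [0.001, 0.435, 0.901, 0.0]
contact_force: [-0.4, 0.2, 0.1]
width: -0.0001
gripper_force: 0.0
```

>>> servo_tool:
  series: "0.0014 0.0027 0 0 0 4 1; 0.0027 0.0055 0 0 0 8 1; 0.0037 0.0084 0 0 0 12 1; 0.0046 0.0113 0 0 0 16 1; 0.0052 0.0143 0 0 0 20 1"

```text
clock: 3.15
position: [0.4794, 0.0014, 0.0917]
ee_rot: [-0.0, 0.586, 0.811, 0.0]
contact_force: [-0.4, 0.3, -0.2]
width: -0.0
gripper_force: 0.0
```

Run:
```python
from h import *
import cv2
p=tang(108,.022); goto(*p,.091,18)
a=eyes.get_image("side")[180:270,173:283]; b=eyes.get_image("top")[173:263,182:292]
cv2.imwrite("pics/p1.png",cv2.resize(np.vstack([a,b])[:,:,::-1],None,fx=3.3,fy=3.3,interpolation=cv2.INTER_CUBIC))
```

```text
t 3.15 pos [0.4794 0.0014 0.0917] row [ 0.0021 -0.0009  0.0007] [-0.  -0.   0.3] F [-0.4  0.3 -0.2]
```

View pics/p1.png

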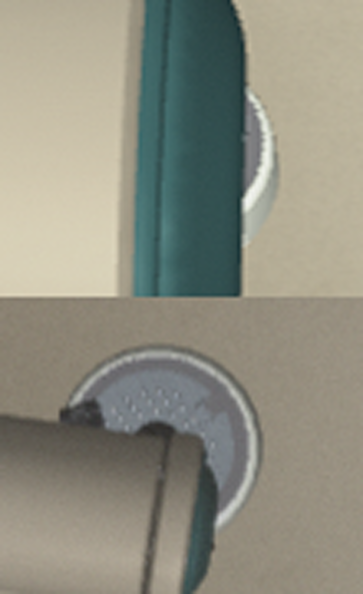

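The side view is blocked by the arm. In the top view the notch is near (246,206), so the disc has barely turned yet, and I keep pushing.

>>> servo_tool:
  series: "0.0024 0.0027 0 0 0 4 1; 0.0037 0.0055 0 0 0 8 1; 0.0047 0.0084 0 0 0 12 1; 0.0056 0.0113 0 0 0 16 1; 0.0062 0.0143 0 0 0 20 1"

```text
clock: 3.75
position: [0.4909, 0.0118, 0.0917]
ee_rot: [-0.0, 0.717, 0.697, -0.0]
contact_force: [0.4, 0.1, -0.2]
width: -0.0003
gripper_force: 0.0
```

>>> servo_tool:
  series: "0.0014 0.0027 0 0 0 4 1; 0.0027 0.0055 0 0 0 8 1; 0.0037 0.0084 0 0 0 12 1; 0.0046 0.0113 0 0 0 16 1; 0.0052 0.0143 0 0 0 20 1"

```text
clock: 4.25
position: [0.5054, 0.0165, 0.0917]
ee_rot: [-0.0, 0.827, 0.562, -0.0]
contact_force: [-0.4, 0.1, -0.5]
width: -0.0002
gripper_force: 0.0
```

Run:
```python
from h import *
import cv2
p=tang(68,.022); goto(*p,.091,-22)
c=eyes.camera_info("wrist"); np.save("w2.npy",c,allow_pickle=True)
a=eyes.get_image("wrist"); cv2.imwrite("pics/w2f.png",a[:,:,::-1])
cv2.imwrite("pics/w2.png",cv2.resize(a[100:300,130:390,::-1],None,fx=3,fy=3,interpolation=cv2.INTER_CUBIC))
```

```text
t 4.25 pos [0.5054 0.0165 0.0917] row [ 0.0003 -0.0012  0.0007] [-0.   0.   0.4] F [-0.4  0.1 -0.5]
```

View pics/w2.png

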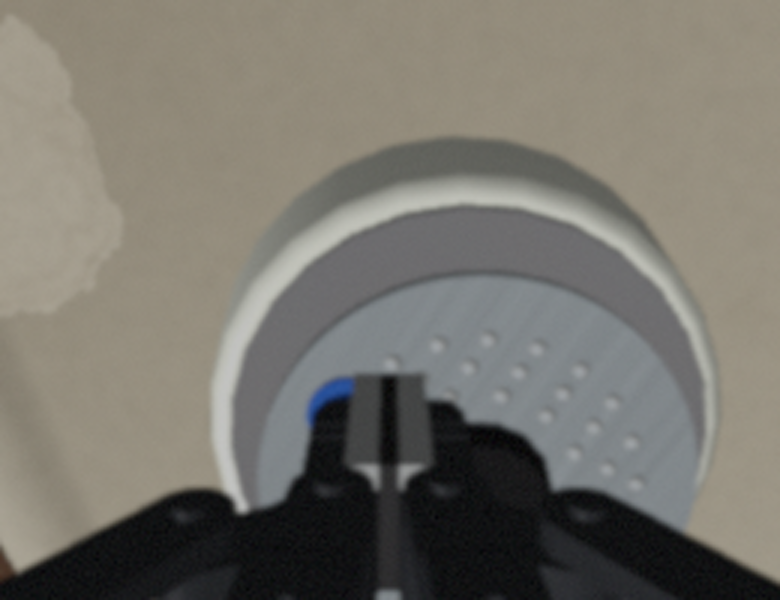

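The wrist view unexpectedly shows the peg to the left of the fingers, with its visible part around crop (330,395), i.e. pixel (240,232). I locate it and compare with the top view.

Run:
```python
from h import *
import cv2
c=np.load("w2.npy",allow_pickle=True).item()
for u,v,z in ((240,231,.105),(233,236,.1),(259,225,.091),(299,255,.094)):
    p=ray("wrist",u,v,z,c); d=p-HUB; print(p,np.hypot(*d),np.degrees(np.arctan2(d[1],d[0])))
print(c["eye"])
b=eyes.get_image("top")[173:263,182:292]
cv2.imwrite("pics/p2.png",cv2.resize(b[:,:,::-1],None,fx=5,fy=5,interpolation=cv2.INTER_CUBIC))
```

```text
[0.49425293 0.01896799] 0.04800119680897877 109.78381471279621
[0.48728925 0.01526636] 0.047520500434135624 119.23787672880916
[0.50478688 0.01257922] 0.039197800756042775 98.38076982627153
[ 0.52308163 -0.01786051] 0.015094516524931535 33.537636519105384
[0.53280374 0.08309739 0.26097407]
```

View pics/p2.png

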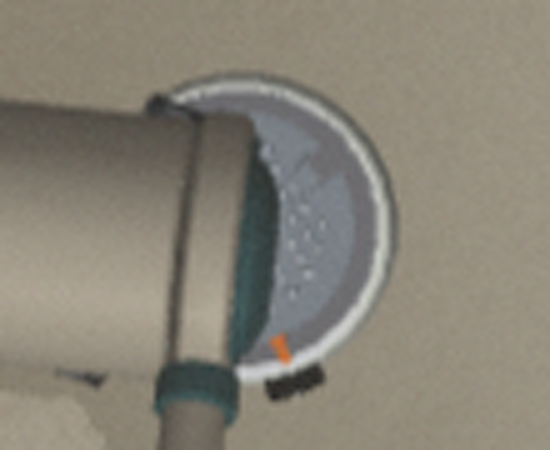

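The top view shows the notch at about (245.6,205), so the disc has not turned and the finger is past the peg. I check where the fingertips really are in the wrist view.

Run:
```python
from h import *
def proj(c,p):
    r=R.from_quat(np.array(c["orientation"]),scalar_first=True); q=r.inv().apply(np.array(p)-c["eye"]); return (c["fx"]*q[0]/q[2]+c["cx"],c["fy"]*q[1]/q[2]+c["cy"],q[2])
for f,p,h in (("w1.npy",(.4651,-.0157,.204),128),("w2.npy",(.5054,.0165,.0917),68)):
    c=np.load(f,allow_pickle=True).item(); t=np.radians(h); X=np.array([np.cos(t),np.sin(t),0])
    for dx in (-.011,0,.011):
        for dz in (0,.02): print(f,dx,dz,np.round(proj(c,np.array(p)+dx*X+[0,0,dz]),3))
c=np.load("w2.npy",allow_pickle=True).item()
for a in range(70,140,10):
    t=np.radians(a); print(a,np.round(proj(c,[*(HUB+.038*np.array([np.cos(t),np.sin(t)])),.105]),1))
for u,v in((246.75,204.6),(246.2,205.7),(245.6,205)):
    d=ray("top",u,v,.084)-HUB; print(np.degrees(np.arctan2(d[1],d[0])))
print(manip.get_state())
```

```text
w1.npy -0.011 0 [2.58639e+02 2.33884e+02 1.86000e-01]
w1.npy -0.011 0.02 [2.58549e+02 2.48021e+02 1.67000e-01]
w1.npy 0 0 [2.58729e+02 2.19238e+02 1.83000e-01]
w1.npy 0 0.02 [2.58648e+02 2.31924e+02 1.63000e-01]
w1.npy 0.011 0 [2.58822e+02 2.04084e+02 1.79000e-01]
w1.npy 0.011 0.02 [2.58751e+02 2.15202e+02 1.60000e-01]
w2.npy -0.011 0 [2.57625e+02 2.34824e+02 1.86000e-01]
w2.npy -0.011 0.02 [2.57433e+02 2.49099e+02 1.67000e-01]
w2.npy 0 0 [2.57732e+02 2.20219e+02 1.83000e-01]
w2.npy 0 0.02 [2.57549e+02 2.33055e+02 1.64000e-01]
w2.npy 0.011 0 [2.57843e+02 2.05105e+02 1.80000e-01]
w2.npy 0.011 0.02 [2.57670e+02 2.16386e+02 1.60000e-01]
70 [2.880e+02 2.282e+02 2.000e-01]
80 [2.777e+02 2.293e+02 2.000e-01]
90 [2.677e+02 2.320e+02 2.000e-01]
100 [2.585e+02 2.362e+02 2.000e-01]
110 [2.503e+02 2.417e+02 2.000e-01]
120 [2.434e+02 2.484e+02 2.000e-01]
130 [2.380e+02 2.559e+02 2.000e-01]
-51.40515368252466
-52.79660994127267
-50.31934761777912
{'clock': 4.35, 'qpos': array([-1.04968661e-01,  2.66071261e-01,  1.82442183e+00, -2.78903511e-06,
        1.05087199e+00,  2.69089029e-01]), 'qd': array([-6.21273590e-05, -4.77480510e-03,  1.14364299e-02, -9.54748490e-04,
        7.11758443e-03, -4.47423828e-02]), 'effort': array([ 6.76560053e-02, -3.70124066e+01, -2.06975251e+01,  1.50995445e-02,
       -7.88921490e-03,  3.14414967e-01]), 'position': array([0.50568346, 0.01650642, 0.09169095]), 'ee_rot': array([7.45157856e-05, 8.26254874e-01, 5.63296432e-01, 8.59999518e-05]), 'contact_force': array([-0.86496496, -1.37154146, -0.52830974]), 'moment': array([-0.01650209,  0.04277539,  0.06710982]), 'gripper_force': 0.0, 'width': -9.500695379857367e-05}
```

>>> servo_tool:
  series: "0 0 0.002 0 0 0 1; 0 0 0.004 0 0 0 1; 0 0 0.005 0 0 0 1; 0 0 0.006 0 0 0 1; 0 0 0.006 0 0 0 1"

```text
clock: 4.85
position: [0.5052, 0.0167, 0.0855]
ee_rot: [-0.0, 0.827, 0.563, -0.0]
contact_force: [-0.9, 0.5, 0.1]
width: -0.0001
gripper_force: 0.0
```

Run:
```python
from h import *
import cv2
s=manip.get_state(); print(s["position"],s["contact_force"],s["moment"])
p=tang(68,.022); goto(*p,.091,-22)
t=eyes.get_image("top")[165:265,182:292]
w=eyes.get_image("wrist")[190:290,190:300]
f=lambda i:cv2.resize(i[:,:,::-1],None,fx=3.6,fy=3.6,interpolation=cv2.INTER_CUBIC)
cv2.imwrite("pics/p3.png",np.hstack([f(t),f(w)]))
```

```text
[0.50522909 0.01667115 0.08553922] [-0.8594225   0.46057428  0.05827857] [0.01136471 0.03270166 0.05360104]
t 4.85 pos [0.5052 0.0167 0.0855] row [ 0.0002 -0.0011 -0.0055] [-0.   0.   0.5] F [-0.9  0.5  0.1]
```

View pics/p3.png

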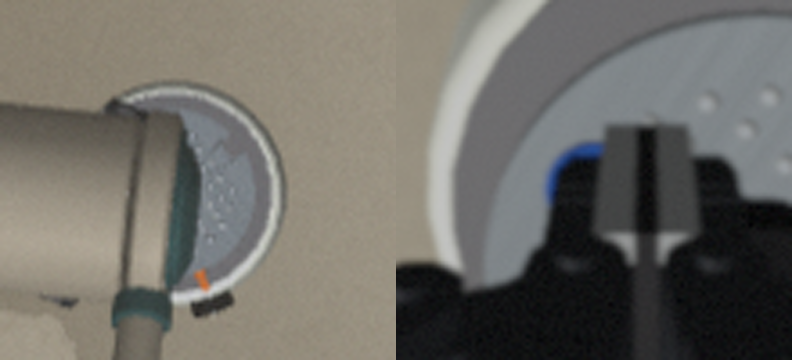

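The notch is still near (247,205) in the top view, and the peg is clearly left of the finger. A gentle probe downward will show the true tip height.

>>> servo_tool:
  series: "0 0 0.001 0 0 0 1; 0 0 0.002 0 0 0 1; 0 0 0.0025 0 0 0 1; 0 0 0.003 0 0 0 1; 0 0 0.003 0 0 0 1"

```text
clock: 5.45
position: [0.5053, 0.0167, 0.0826]
ee_rot: [-0.0, 0.827, 0.563, -0.0]
contact_force: [0.4, -0.4, -0.0]
width: 0.0001
gripper_force: 0.0
```

>>> servo_tool:
  series: "0 0 0.001 0 0 0 1; 0 0 0.002 0 0 0 1; 0 0 0.003 0 0 0 1; 0 0 0.003 0 0 0 1"

```text
clock: 5.85
position: [0.5052, 0.0167, 0.0795]
ee_rot: [-0.0, 0.827, 0.563, -0.0]
contact_force: [-0.3, -0.3, 0.7]
width: 0.0001
gripper_force: 0.0
```

>>> servo_tool:
  series: "0 0 0.001 0 0 0 1; 0 0 0.002 0 0 0 1; 0 0 0.003 0 0 0 1; 0 0 0.003 0 0 0 1"

```text
clock: 6.25
position: [0.5053, 0.0167, 0.0766]
ee_rot: [-0.0, 0.827, 0.563, -0.0]
contact_force: [-0.0, 0.2, -0.0]
width: -0.0001
gripper_force: 0.0
```

>>> servo_tool:
  series: "0 0 0.001 0 0 0 1; 0 0 0.002 0 0 0 1; 0 0 0.003 0 0 0 1; 0 0 0.003 0 0 0 1"

```text
clock: 6.65
position: [0.5053, 0.0167, 0.0735]
ee_rot: [-0.0, 0.827, 0.563, -0.0]
contact_force: [-0.2, 0.4, -0.4]
width: -0.0002
gripper_force: 0.0
```

Run:
```python
from h import *
import cv2
print(manip.get_state()["contact_force"], manip.get_state()["position"])
c=eyes.camera_info("wrist"); np.save("w4.npy",c,allow_pickle=True); print(c["eye"])
a=eyes.get_image("wrist")[190:290,200:310]; b=eyes.get_image("side")[150:250,180:290]
f=lambda i:cv2.resize(i[:,:,::-1],None,fx=3.6,fy=3.6,interpolation=cv2.INTER_CUBIC)
cv2.imwrite("pics/p4.png",np.hstack([f(a),f(b)]))
```

```text
[-0.18459258  0.44568692 -0.37448424] [0.50525137 0.01668365 0.07353907]
[0.53265769 0.08327289 0.24281501]
```

View pics/p4.png

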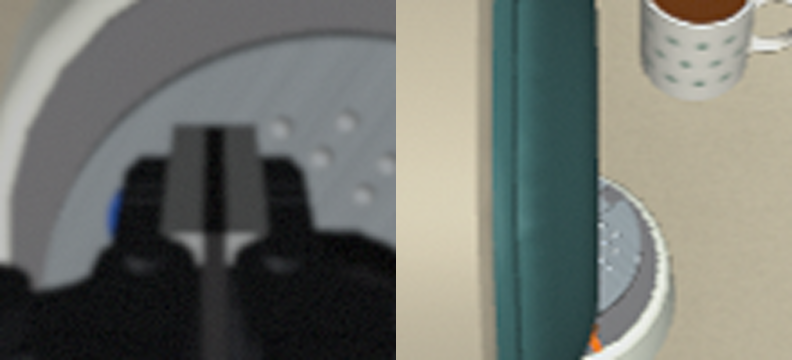

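The wrist view shows the tip still clearly above the disc, with the peg at its left. The side view is occluded. I continue the probe.

>>> servo_tool:
  series: "0 0 0.001 0 0 0 1; 0 0 0.002 0 0 0 1; 0 0 0.003 0 0 0 1; 0 0 0.004 0 0 0 1; 0 0 0.004 0 0 0 1"

```text
clock: 7.25
position: [0.5053, 0.0167, 0.0695]
ee_rot: [-0.0, 0.827, 0.563, -0.0]
contact_force: [0.9, 0.0, -0.0]
width: 0.0003
gripper_force: 0.0
```

>>> servo_tool:
  series: "0 0 0.001 0 0 0 1; 0 0 0.002 0 0 0 1; 0 0 0.003 0 0 0 1; 0 0 0.004 0 0 0 1; 0 0 0.004 0 0 0 1"

```text
clock: 7.75
position: [0.5053, 0.0167, 0.0655]
ee_rot: [-0.0, 0.827, 0.563, -0.0]
contact_force: [0.1, -0.6, -1.1]
width: -0.0
gripper_force: 0.0
```

>>> servo_tool:
  series: "0 0 0.001 0 0 0 1; 0 0 0.002 0 0 0 1; 0 0 0.003 0 0 0 1; 0 0 0.004 0 0 0 1; 0 0 0.004 0 0 0 1"

```text
clock: 8.25
position: [0.5052, 0.0167, 0.0615]
ee_rot: [-0.0, 0.827, 0.563, -0.0]
contact_force: [-0.2, -0.9, 0.2]
width: -0.0002
gripper_force: 0.0
```

```bash
cat >> h.py <<'E'
def proj(c,p):
    r=R.from_quat(np.array(c["orientation"]),scalar_first=True); q=r.inv().apply(np.array(p)-c["eye"]); return np.array([c["fx"]*q[0]/q[2]+c["cx"],c["fy"]*q[1]/q[2]+c["cy"]])
E
python3 - <<'E'
from h import *
import cv2
c0=np.load("w4.npy",allow_pickle=True).item()
c1=eyes.camera_info("wrist"); im=eyes.get_image("wrist"); cv2.imwrite("pics/w5f.png",im[:,:,::-1]); np.save("w5.npy",c1,allow_pickle=True)
g=cv2.cvtColor(im,cv2.COLOR_RGB2GRAY)
for z in (.084,.080):
  for u,v in ((296.4,223.9),(278.3,225.8),(289,234.2),(301,244)):
    p=ray("wrist",u,v,.084,c0); q=proj(c1,[*p,z]); x,y=q.round().astype(int)
    w=g[y-7:y+8,x-7:x+8]; m=np.unravel_index(w.argmax(),w.shape); print(z,q.round(1),"bright at",x-7+m[1],y-7+m[0],w.max())
hsv=cv2.cvtColor(im,cv2.COLOR_RGB2HSV); b=(hsv[...,0]>105)&(hsv[...,0]<128)&(hsv[...,1]>130)&(hsv[...,2]>60); b[:, :180]=0
ys,xs=np.nonzero(b); print(len(xs),xs.min(),xs.max(),ys.min(),ys.max())
E
```

```text
0.084 [299.1 232. ] bright at 298 232 157
0.084 [279.7 234. ] bright at 282 227 135
0.084 [291.1 242.9] bright at 290 243 156
0.084 [303.9 253.3] bright at 303 254 157
0.08 [298.1 229.2] bright at 298 232 157
0.08 [279.2 231.2] bright at 282 227 135
0.08 [290.4 239.9] bright at 290 243 156
0.08 [302.9 250.1] bright at 303 254 157
12 229 231 253 258
```

>>> servo_tool:
  series: "0 0 0.001 0 0 0 1; 0 0 0.002 0 0 0 1; 0 0 0.003 0 0 0 1; 0 0 0.004 0 0 0 1; 0 0 0.004 0 0 0 1"

```text
clock: 8.8
position: [0.5053, 0.0167, 0.0575]
ee_rot: [-0.0, 0.827, 0.563, -0.0]
contact_force: [0.4, 0.7, 0.5]
width: -0.0001
gripper_force: 0.0
```

>>> servo_tool:
  series: "0 0 -0.05 0 0 0 1; 0 0 -0.06 0 0 0 1; 0 0 -0.06 0 0 0 1"

```text
clock: 9.1
position: [0.5073, 0.0165, 0.1198]
ee_rot: [0.002, 0.827, 0.563, 0.002]
contact_force: [0.1, 0.5, 0.1]
width: 0.0001
gripper_force: 0.0
```

Run:
```python
from h import *
goto(*tang(128,.028),.1175,38)
```

```text
t 9.1 pos [0.5073 0.0165 0.1198] row [-0.0434 -0.0283  0.0021] [  0.3   0.1 -59.5] F [0.1 0.5 0.1]
```

>>> servo_tool:
  series: "-0.043 -0.027 0 0 0 -59 1; -0.043 -0.027 0 0 0 -59 1; -0.043 -0.027 0 0 0 -59 1; -0.043 -0.027 0 0 0 -59 1; -0.043 -0.027 0 0 0 -59 1"

```text
clock: 9.6
position: [0.4632, -0.0134, 0.1163]
ee_rot: [-0.001, 0.561, 0.827, -0.001]
contact_force: [0.0, -0.3, -0.2]
width: -0.0002
gripper_force: 0.0
```

Run:
```python
from h import *
goto(*tang(128,.028),.0575,38)
```

```text
t 9.6 pos [ 0.4632 -0.0134  0.1163] row [-0.0009  0.0018  0.0588] [ -0.1  -0.1 -16.3] F [ 0.  -0.3 -0.2]
```

>>> servo_tool:
  series: "-0.001 0.001 0.01 0 0 -8 1; -0.001 0.001 0.03 0 0 -16 1; -0.001 0.001 0.05 0 0 -16 1; -0.001 0.001 0.059 0 0 -16 1; -0.001 0.001 0.059 0 0 -16 1"

```text
clock: 10.1
position: [0.4641, -0.0137, 0.0569]
ee_rot: [-0.002, 0.444, 0.896, -0.001]
contact_force: [-0.4, -0.3, -0.5]
width: -0.0004
gripper_force: 0.0
```

>>> servo_tool:
  series: "0 0.002 0 0 0 0 1; 0 0.004 0 0 0 0 1; 0 0.006 0 0 0 0 1; 0 0.006 0 0 0 0 1; 0 0.006 0 0 0 0 1"

```text
clock: 10.6
position: [0.4708, -0.0103, 0.059]
ee_rot: [0.0, 0.443, 0.896, 0.0]
contact_force: [-0.3, 0.9, 1.0]
width: 0.0002
gripper_force: 0.0
```

Run:
```python
from h import *
goto(*tang(128,.022),.0575,38)
```

```text
t 10.6 pos [ 0.4708 -0.0103  0.059 ] row [ 0.001  -0.0005  0.0015] [ 0.   0.  -0.6] F [-0.3  0.9  1. ]
```

Good position. I push 20° further in one call, then measure by image code whether the disc turned.

>>> servo_tool:
  series: "0.0024 0.0027 0.001 0 0 4 1; 0.0037 0.0055 0.001 0 0 8 1; 0.0047 0.0084 0.001 0 0 12 1; 0.0056 0.0113 0.001 0 0 16 1; 0.0062 0.0143 0.001 0 0 20 1"

```text
clock: 11.1
position: [0.4773, 0.0033, 0.0577]
ee_rot: [-0.001, 0.593, 0.805, -0.001]
contact_force: [-1.4, -0.1, 1.1]
width: -0.0002
gripper_force: 0.8
```

```bash
cat >> h.py <<'E'
import cv2
def blue():
    c=eyes.camera_info("wrist"); im=eyes.get_image("wrist")
    hsv=cv2.cvtColor(im,cv2.COLOR_RGB2HSV); b=((hsv[...,0]>105)&(hsv[...,0]<128)&(hsv[...,1]>130)&(hsv[...,2]>60)).astype(np.uint8)
    n,_,s,cen=cv2.connectedComponentsWithStats(b)
    for i in range(1,n):
        if s[i,4]>8: 
            d=ray("wrist",*cen[i],.1,c)-HUB; print("blue",s[i],cen[i].round(1),"r",np.hypot(*d).round(4),"ang",np.degrees(np.arctan2(d[1],d[0])).round(1))
E
python3 - <<'E'
from h import *
goto(*tang(108,.022),.0575,18); blue()
E
```

```text
t 11.1 pos [0.4773 0.0033 0.0577] row [-0.0003  0.0005  0.0002] [-0.1 -0.  -0.8] F [-1.4 -0.1  1.1]
blue [279 224  30  44 888] [295.5 242.9] r 0.0426 ang 111.4
```

Contact: about 1.4 N, and the peg is now at about 111°. I continue.

>>> servo_tool:
  series: "0.0014 0.0027 0 0 0 4 1; 0.0027 0.0055 0 0 0 8 1; 0.0037 0.0084 0 0 0 12 1; 0.0046 0.0113 0 0 0 16 1; 0.0052 0.0143 0 0 0 20 1"

```text
clock: 11.65
position: [0.4891, 0.013, 0.0576]
ee_rot: [-0.001, 0.724, 0.69, -0.0]
contact_force: [-2.5, 1.8, 0.7]
width: -0.0
gripper_force: 1.0
```

>>> servo_tool:
  series: "0.0014 0.0027 0 0 0 4 1; 0.0027 0.0055 0 0 0 8 1; 0.0037 0.0084 0 0 0 12 1; 0.0046 0.0113 0 0 0 16 1; 0.0052 0.0143 0 0 0 20 1"

```text
clock: 12.15
position: [0.5038, 0.0179, 0.0575]
ee_rot: [-0.001, 0.833, 0.554, -0.0]
contact_force: [-0.8, 2.3, 0.5]
width: 0.0002
gripper_force: 1.0
```

>>> servo_tool:
  series: "0.0014 0.0027 0 0 0 4 1; 0.0027 0.0055 0 0 0 8 1; 0.0037 0.0084 0 0 0 12 1; 0.0046 0.0113 0 0 0 16 1; 0.0052 0.0143 0 0 0 20 1"

```text
clock: 12.65
position: [0.5196, 0.0172, 0.0576]
ee_rot: [-0.001, 0.916, 0.401, -0.0]
contact_force: [0.1, 2.3, -0.9]
width: -0.0002
gripper_force: 1.0
```

Run:
```python
from h import *
goto(*tang(48,.022),.0575,-42); blue()
```

```text
t 12.65 pos [0.5196 0.0172 0.0576] row [-0.0003  0.0003  0.0001] [-0.1 -0.  -0.8] F [ 0.1  2.3 -0.9]
blue [  0 135  38  77 176] [ 18.8 174.6] r 0.1607 ang 107.3
blue [  3 155   6   6  13] [  5.4 157.3] r 0.1688 ang 105.5
blue [ 16 179   8  10  24] [ 19.7 183.6] r 0.1591 ang 108.8
blue [  0 181  25  33  41] [ 12.4 197.2] r 0.1608 ang 112.0
blue [277 221  33  43 919] [295.3 240.2] r 0.0451 ang 50.6
```

>>> servo_tool:
  series: "0.0014 0.0027 0 0 0 4 1; 0.0027 0.0055 0 0 0 8 1; 0.0037 0.0084 0 0 0 12 1; 0.0046 0.0113 0 0 0 16 1; 0.0052 0.0143 0 0 0 20 1"

```text
clock: 13.2
position: [0.5342, 0.011, 0.0577]
ee_rot: [-0.001, 0.972, 0.236, 0.0]
contact_force: [0.5, 2.3, -0.1]
width: -0.0002
gripper_force: 0.9
```

>>> servo_tool:
  series: "0.0007 0.0013 0 0 0 2 1; 0.0014 0.0027 0 0 0 4 1; 0.002 0.0041 0 0 0 6 1; 0.0023 0.0047 0 0 0 7 1; 0.0023 0.0047 0 0 0 7 1"

```text
clock: 13.7
position: [0.5385, 0.0075, 0.0577]
ee_rot: [-0.0, 0.984, 0.177, 0.0]
contact_force: [0.5, 0.5, -0.3]
width: 0.0003
gripper_force: 0.7
```

Run:
```python
from h import *
goto(*tang(21,.022),.0575,-69); blue()
c=eyes.camera_info("wrist"); im=eyes.get_image("wrist"); cv2.imwrite("pics/w6f.png",im[:,:,::-1])
t=eyes.get_image("top"); 
hsv=cv2.cvtColor(t,cv2.COLOR_RGB2HSV); m=(hsv[...,0]>5)&(hsv[...,0]<16)&(hsv[...,1]>170)&(hsv[...,2]>140); ys,xs=np.nonzero(m[225:260,220:255]); print(len(xs), xs.mean()+220,ys.mean()+225)
```

```text
t 13.7 pos [0.5385 0.0075 0.0577] row [-0.0002 -0.0006  0.0002] [-0.  -0.  -0.6] F [ 0.5  0.5 -0.3]
blue [277 220  33  42 930] [295.2 239.2] r 0.046 ang 22.8
blue [  0 251   6   5  13] [  2.1 252.8] r 0.1628 ang 97.0
blue [  4 257  23  15  59] [ 15.3 264.1] r 0.1562 ang 99.0
blue [ 28 271  43  43 111] [ 50.8 291.5] r 0.1383 ang 104.8
blue [  0 277  59  35  70] [ 28.5 293.7] r 0.151 ang 105.9
blue [ 33 281   9   7  14] [ 37.4 284.1] r 0.1453 ang 103.2
blue [ 18 345   6   4  18] [ 20.3 346.4] r 0.1666 ang 119.2
10 237.1 240.8
```

>>> servo_tool:
  series: "0 -0.004 0 0 0 0 1; 0 -0.004 -0.04 0 0 0 1; 0 -0.004 -0.08 0 0 0 1; 0 -0.004 -0.1 0 0 0 1; 0 -0.05 -0.1 0 0 0 1"

```text
clock: 14.35
position: [0.5258, 0.0505, 0.1615]
ee_rot: [0.003, 0.985, 0.174, 0.005]
contact_force: [1.8, 1.4, 0.4]
width: 0.0002
gripper_force: 0.0
```

>>> servo_tool:
  series: "0.08 -0.2 0 0 0 0 1; 0.08 -0.2 0 0 0 0 1; 0.08 -0.2 0 0 0 0 1; 0.08 -0.2 0 0 0 0 1; 0.08 -0.2 0 0 0 0 1"

```text
clock: 14.85
position: [0.5258, 0.2739, 0.1576]
ee_rot: [-0.001, 0.984, 0.179, 0.0]
contact_force: [-0.6, -0.3, -0.1]
width: -0.0001
gripper_force: 0.0
```

```bash
cat > look.py <<'E'
from h import *
import sys
k=sys.argv[1]
s=manip.get_state(); print(s["clock"],s["position"])
for n,(x0,y0) in (("top",(192,183)),("side",(183,190))):
    im=eyes.get_image(n); cv2.imwrite(f"pics/{n}{k}.png",im[:,:,::-1])
    hsv=cv2.cvtColor(im,cv2.COLOR_RGB2HSV).astype(int); H,S,V=hsv[...,0],hsv[...,1],hsv[...,2]
    for nm,m,z in (("peg",(H>105)&(H<128)&(S>110)&(V>60),.103),("pin",(H>3)&(H<18)&(S>150)&(V>120),.066),("hub",(V<60),.094)):
        m=m[y0:y0+80,x0:x0+80].copy()
        if nm=="hub": m[:12]=m[55:]=0; m[:,:20]=m[:,60:]=0
        ys,xs=np.nonzero(m)
        if len(xs): d=ray(n,xs.mean()+x0,ys.mean()+y0,z); e=d-HUB; print(n,nm,len(xs),d.round(4),np.hypot(*e).round(4),np.degrees(np.arctan2(e[1],e[0])).round(1))
E
python3 look.py 1
python3 - <<'E'
import cv2, numpy as np
a=cv2.imread("pics/top1.png")[183:255,192:267]
b=cv2.imread("pics/side1.png")[190:270,183:263]
f=lambda i:cv2.resize(i,(400,400*i.shape[0]//i.shape[1]),interpolation=cv2.INTER_CUBIC)[:384]
cv2.imwrite("pics/crop1.png",np.hstack([f(a),f(b)]))
E
```

```text
14.85 [0.52580002 0.27388495 0.15760687]
top peg 52 [ 0.5457 -0.0114] 0.0382 22.8
top pin 14 [ 0.457  -0.0455] 0.0568 -160.2
top hub 165 [ 0.5114 -0.0259] 0.001 18.9
side peg 71 [ 0.5382 -0.0092] 0.0325 31.5
side pin 26 [ 0.4576 -0.0437] 0.0557 -161.7
side hub 187 [ 0.5073 -0.0244] 0.0036 150.2
```

The peg is at about 22.8° and the target is about 19.8°, so 3° remains. I go back to the same contact spot and push that much further.

>>> servo_tool:
  series: "-0.08 0.244 0 0 0 0 1; -0.08 0.244 0 0 0 0 1; -0.08 0.244 0 0 0 0 1; -0.08 0.244 0 0 0 0 1; -0.08 0.244 0 0 0 0 1"

```text
clock: 15.45
position: [0.5346, 0.0159, 0.1578]
ee_rot: [0.001, 0.984, 0.176, -0.0]
contact_force: [0.7, -0.1, -0.4]
width: -0.0
gripper_force: 0.0
```

>>> servo_tool:
  series: "0 0 0 0 0 0 1; 0 0 0 0 0 0 1"

```text
clock: 15.65
position: [0.535, 0.017, 0.1577]
ee_rot: [0.0, 0.985, 0.174, -0.0]
contact_force: [0.4, 0.6, 0.1]
width: -0.0001
gripper_force: 0.0
```

Run:
```python
from h import *
goto(.5385,.0075,.0577,-69.6)
```

```text
t 15.65 pos [0.535  0.017  0.1577] row [0.0001 0.0101 0.1   ] [ 0.   0.1 -0.3] F [0.4 0.6 0.1]
```

>>> servo_tool:
  series: "0 0.002 0.05 0 0 0 1; 0 0.002 0.09 0 0 0 1; 0 0.002 0.1 0 0 0 1; 0 0.004 0.1 0 0 0 1; 0 0.006 0.1 0 0 0 1"

```text
clock: 16.15
position: [0.5394, 0.0144, 0.0591]
ee_rot: [0.0, 0.984, 0.177, 0.001]
contact_force: [0.3, 0.0, 0.6]
width: -0.0001
gripper_force: 0.0
```

>>> servo_tool:
  series: "0 0.002 0 0 0 0 1; 0 0.004 0 0 0 0 1; 0.0005 0.005 0 0 0 1.5 1; 0.001 0.006 0 0 0 3 1; 0.001 0.006 0 0 0 3 1"

```text
clock: 16.65
position: [0.5413, 0.0087, 0.058]
ee_rot: [0.0, 0.989, 0.15, 0.0]
contact_force: [-0.0, -0.1, -0.0]
width: 0.0004
gripper_force: 0.0
```

Run:
```python
from h import *
goto(.5385,.0075,.0577,-69.6);blue()
```

```text
t 16.65 pos [0.5413 0.0087 0.058 ] row [-0.003   0.0003  0.0003] [ 0.  -0.  -3.1] F [-0.  -0.1 -0. ]
blue [278 222  32  42 893] [295.6 240.8] r 0.047 ang 22.1
blue [  0 261   9   9  27] [  4.1 264.9] r 0.165 ang 96.1
blue [  9 267  35  29 102] [ 28.6 281.7] r 0.1526 ang 99.2
blue [  0 288  63  32  74] [ 31.5 303.2] r 0.1531 ang 104.6
blue [ 44 290   7   5  13] [ 46.9 292.4] r 0.1433 ang 101.5
blue [ 48 296  21  13  60] [ 56.4 301.2] r 0.1387 ang 103.7
blue [ 68 310  12  15  37] [ 75.1 318.3] r 0.1302 ang 108.7
blue [ 31 335   5   8  13] [ 32.8 338.5] r 0.1592 ang 113.7
blue [  0 370   5   7  20] [  2.  372.6] r 0.1892 ang 120.9
```

>>> servo_tool:
  series: "0 0.001 0 0 0 0 1; -0.001 0.002 0 0 0 0 1; -0.0015 0.0025 0 0 0 0 1; -0.0015 0.0025 0 0 0 0 1"

```text
clock: 17.1
position: [0.5404, 0.0062, 0.0577]
ee_rot: [-0.0, 0.989, 0.151, 0.0]
contact_force: [0.3, 2.6, -0.2]
width: 0.0004
gripper_force: 0.8
```

Run:
```python
from h import *
goto(.5403,.006,.0577,-72.6);blue()
```

```text
t 17.1 pos [0.5404 0.0062 0.0577] row [-0.0002  0.0002  0.    ] [-0.  -0.  -0.1] F [ 0.3  2.6 -0.2]
blue [277 219  32  42 908] [294.6 238.1] r 0.047 ang 20.3
blue [  0 261  60  44 193] [ 28.2 281.9] r 0.1504 ang 99.7
blue [  0 288  78  38 110] [ 46.1 308.5] r 0.1431 ang 106.4
blue [ 57 302  11  11  31] [ 63. 307.] r 0.1332 ang 105.9
blue [  0 369   4   7  13] [  1.2 371.5] r 0.1872 ang 121.2
```

>>> servo_tool:
  series: "0 -0.004 0 0 0 0 1; 0 -0.004 -0.04 0 0 0 1; 0 -0.004 -0.08 0 0 0 1; 0 -0.004 -0.1 0 0 0 1; 0 -0.05 -0.1 0 0 0 1"

```text
clock: 17.65
position: [0.5301, 0.05, 0.1614]
ee_rot: [0.003, 0.989, 0.148, 0.005]
contact_force: [0.6, -0.2, -0.3]
width: -0.0
gripper_force: 0.0
```

>>> servo_tool:
  series: "0.08 -0.2 0 0 0 0 1; 0.08 -0.2 0 0 0 0 1; 0.08 -0.2 0 0 0 0 1; 0.08 -0.2 0 0 0 0 1; 0.08 -0.2 0 0 0 0 1"

```text
clock: 18.15
position: [0.5418, 0.2729, 0.1574]
ee_rot: [-0.001, 0.988, 0.153, 0.0]
contact_force: [0.0, -0.8, -0.5]
width: 0.0003
gripper_force: 0.0
```

```bash
python3 look.py 2
python3 - <<'E'
import cv2, numpy as np
a=cv2.imread("pics/top2.png")[183:255,192:267]
b=cv2.imread("pics/side2.png")[190:270,183:263]
f=lambda i:cv2.resize(i,(400,400*i.shape[0]//i.shape[1]),interpolation=cv2.INTER_CUBIC)[:384]
cv2.imwrite("pics/crop2.png",np.hstack([f(a),f(b)]))
E
```

```text
18.15 [0.54180605 0.2729139  0.15743624]
top peg 51 [ 0.5466 -0.0134] 0.0383 19.5
top pin 14 [ 0.457  -0.0455] 0.0568 -160.2
top hub 167 [ 0.5114 -0.0259] 0.0009 17.2
side peg 71 [ 0.5379 -0.011 ] 0.0314 28.9
side pin 25 [ 0.4574 -0.0439] 0.056 -161.6
side hub 187 [ 0.5066 -0.0242] 0.0044 152.1
```

View pics/crop2.png

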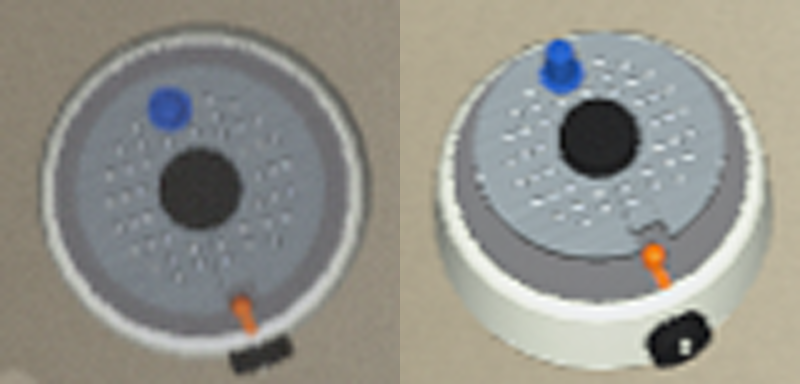

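The notch now stands over the pin: in the top view the pin is fully visible at (243,305), and in the side view the notch at (650,232) is directly above the pin top at (653,255). Next is the press on the hub.

Run:
```python
from h import *
goto(.5105,-.026,.157,-72.5)
```

```text
t 18.25 pos [0.5417 0.2704 0.1572] row [-0.1192  0.2732  0.0004] [0.  0.  0.1] F [-0.7 -0.5 -0.7]
```

>>> servo_tool:
  series: "-0.119 0.273 0 0 0 0 1; -0.119 0.273 0 0 0 0 1; -0.119 0.273 0 0 0 0 1; -0.119 0.273 0 0 0 0 1; -0.119 0.273 0 0 0 0 1"

```text
clock: 18.75
position: [0.5134, 0.0163, 0.1577]
ee_rot: [0.001, 0.989, 0.15, -0.001]
contact_force: [1.1, -0.7, -0.6]
width: -0.0001
gripper_force: 0.0
```

Run:
```python
from h import *
goto(.5105,-.026,.157,-72.5)
```

```text
t 18.75 pos [0.5134 0.0163 0.1577] row [-0.0153  0.0395  0.0008] [ 0.1  0.1 -0.2] F [ 1.1 -0.7 -0.6]
```

>>> servo_tool:
  series: "-0.015 0.038 0 0 0 0 1; -0.015 0.038 0 0 0 0 1; -0.015 0.038 0.04 0 0 0 1; -0.015 0.038 0.07 0 0 0 1; -0.015 0.038 0.07 0 0 0 1"

```text
clock: 19.25
position: [0.5076, -0.0208, 0.0843]
ee_rot: [-0.001, 0.989, 0.15, -0.005]
contact_force: [-1.0, 0.3, 0.3]
width: -0.0003
gripper_force: 0.0
```

>>> servo_tool:
  series: "0 0 0.005 0 0 0 1; 0 0 0.01 0 0 0 1; 0 0 0.01 0 0 0 1"

```text
clock: 19.55
position: [0.5126, -0.0208, 0.0783]
ee_rot: [0.0, 0.989, 0.151, 0.001]
contact_force: [0.1, -0.1, 0.8]
width: 0.0001
gripper_force: 0.0
```

Run:
```python
from h import *
goto(.5105,-.026,.07,-72.5)
```

```text
t 19.55 pos [ 0.5126 -0.0208  0.0783] row [-0.0036  0.0043  0.0083] [ 0.  -0.1 -0.1] F [ 0.1 -0.1  0.8]
```

>>> servo_tool:
  series: "-0.0035 0.0045 0 0 0 0 1; -0.0035 0.0045 0.002 0 0 0 1; -0.0035 0.0045 0.004 0 0 0 1; -0.0035 0.0045 0.006 0 0 0 1; -0.0035 0.0045 0.008 0 0 0 1"

```text
clock: 20.05
position: [0.5101, -0.0261, 0.0695]
ee_rot: [-0.0, 0.989, 0.151, 0.0]
contact_force: [-0.3, -0.3, -0.9]
width: -0.0002
gripper_force: 0.0
```

>>> servo_tool:
  series: "0 0 0.001 0 0 0 1; 0 0 0.002 0 0 0 1; 0 0 0.003 0 0 0 1; 0 0 0.004 0 0 0 1; 0 0 0.004 0 0 0 1"

```text
clock: 20.55
position: [0.5101, -0.0261, 0.0655]
ee_rot: [-0.0, 0.989, 0.151, -0.0]
contact_force: [-1.1, 0.8, -0.2]
width: 0.0001
gripper_force: 0.0
```

>>> servo_tool:
  series: "0 0 0.001 0 0 0 1; 0 0 0.002 0 0 0 1; 0 0 0.003 0 0 0 1; 0 0 0.004 0 0 0 1; 0 0 0.004 0 0 0 1"

```text
clock: 21.05
position: [0.5102, -0.0262, 0.0618]
ee_rot: [0.0, 0.989, 0.151, 0.0]
contact_force: [-1.5, -0.1, 3.0]
width: 0.0004
gripper_force: 1.3
```

>>> servo_tool:
  series: "0 0 0.001 0 0 0 1; 0 0 0.002 0 0 0 1; 0 0 0.003 0 0 0 1; 0 0 0.003 0 0 0 1; 0 0 0.003 0 0 0 1"

```text
clock: 21.55
position: [0.5102, -0.0262, 0.0585]
ee_rot: [-0.0, 0.989, 0.151, 0.0]
contact_force: [-0.4, 0.2, 2.5]
width: -0.0002
gripper_force: 0.9
```

>>> servo_tool:
  series: "0 0 0.001 0 0 0 1; 0 0 0.002 0 0 0 1; 0 0 0.003 0 0 0 1; 0 0 0.003 0 0 0 1; 0 0 0.003 0 0 0 1"

```text
clock: 22.05
position: [0.5102, -0.0261, 0.0555]
ee_rot: [-0.0, 0.989, 0.151, 0.0]
contact_force: [1.3, -0.1, 1.6]
width: -0.0001
gripper_force: 0.7
```

>>> servo_tool:
  series: "0 0 0.0005 0 0 0 1; 0 0 0.001 0 0 0 1; 0 0 0.0015 0 0 0 1; 0 0 0.002 0 0 0 1; 0 0 0.002 0 0 0 1"

```text
clock: 22.55
position: [0.5103, -0.0262, 0.0553]
ee_rot: [0.0, 0.989, 0.151, 0.0]
contact_force: [-2.2, 1.0, 13.2]
width: 0.0001
gripper_force: 6.8
```

>>> servo_tool:
  series: "0 0 0.0005 0 0 0 1; 0 0 0.001 0 0 0 1; 0 0 0.0015 0 0 0 1; 0 0 0.0015 0 0 0 1; 0 0 0.0015 0 0 0 1"

```text
clock: 23.05
position: [0.5103, -0.0262, 0.0551]
ee_rot: [0.0, 0.989, 0.151, 0.001]
contact_force: [-5.7, 0.9, 22.9]
width: -0.0002
gripper_force: 11.5
```

>>> servo_tool:
  series: "0 0 -0.005 0 0 0 1; 0 0 -0.03 0 0 0 1; 0 0 -0.07 0 0 0 1; 0 0 -0.11 0 0 0 1; 0 0 -0.11 0 0 0 1"

```text
clock: 23.55
position: [0.514, -0.0268, 0.1672]
ee_rot: [0.002, 0.989, 0.151, 0.005]
contact_force: [0.6, 0.1, -0.7]
width: -0.0002
gripper_force: 0.0
```

>>> servo_tool:
  series: "0.12 -0.24 0 0 0 0 1; 0.12 -0.24 0 0 0 0 1; 0.12 -0.24 0 0 0 0 1; 0.12 -0.24 0 0 0 0 1; 0.12 -0.24 0 0 0 0 1"

```text
clock: 24.05
position: [0.5496, 0.2224, 0.1609]
ee_rot: [0.0, 0.989, 0.151, -0.001]
contact_force: [0.3, -0.3, 0.3]
width: 0.0001
gripper_force: 0.0
```

```bash
python3 look.py 3
python3 - <<'E'
from h import *
# apparent shift of hub / peg / disc rim in the side view between raised and pressed
a=cv2.imread("pics/side2.png",0);b=cv2.imread("pics/side3.png",0)
c=eyes.camera_info("side")
for n,(x,y,w,h) in dict(hub=(210,205,26,24),peg=(207,195,18,16),base=(185,245,60,20),holes=(198,222,35,15)).items():
    A=np.float32(a[y:y+h,x:x+w]);B=np.float32(b[y:y+h,x:x+w]); print(n,cv2.phaseCorrelate(A,B,cv2.createHanningWindow((w,h),cv2.CV_32F)))
for z in(.094,.088,.082): print(z,proj(c,[*HUB,z]).round(2))
E
```

```text
24.05 [0.54963173 0.22237996 0.16087201]
top peg 51 [ 0.5463 -0.0135] 0.038 19.5
top pin 13 [ 0.4567 -0.0453] 0.0571 -160.4
top hub 160 [ 0.5115 -0.0261] 0.001 6.4
side peg 67 [ 0.5333 -0.011 ] 0.0274 33.7
side pin 25 [ 0.4574 -0.0439] 0.056 -161.6
side hub 187 [ 0.502 -0.024] 0.0088 165.4
hub ((0.4448076620205441, 1.6291034945867207), 0.9165566342848318)
peg ((-0.39153863905805153, -1.1251099217112444), 0.5188949083288511)
base ((0.017647528761042253, 0.028146364987183148), 0.9712272963921229)
holes ((0.48197546701452865, 1.5483813144719107), 0.8248069480613426)
0.094 [222.97 215.5 ]
0.088 [223.05 216.8 ]
0.082 [223.13 218.09]
```

By hub and peg shift the press is about 8 mm, not 12. The disc probably sits on the pin's shoulder, about 3 mm off. I measure the notch edges relative to the pin by a polar unwrapping.

```bash
cat > pol.py <<'E'
from h import *
def hubfit(n,im,z,x0,y0):
    V=im.max(2)[y0:y0+80,x0:x0+80]; m=V<60; m[:12]=m[55:]=0; m[:,:20]=m[:,60:]=0
    ys,xs=np.nonzero(m); return xs.mean()+x0,ys.mean()+y0
if __name__=="__main__":
  for n,(x0,y0),hub in (("side",(183,190),np.array([.5075,-.0248])),("top",(192,183),np.array([.5114,-.026]))):
    im=np.mean([eyes.get_image(n).astype(float) for _ in range(6)],0).astype(np.float32)
    c=eyes.camera_info(n)
    A=np.arange(-184,-134,2)
    for z,rs in ((.0757,(.046,.049,.052)),(.072,(.055,.057)),(.06,(.063,.067))):
      for r in rs:
        P=[proj(c,[hub[0]+r*np.cos(np.radians(a)),hub[1]+r*np.sin(np.radians(a)),z]) for a in A]
        P=np.array(P,np.float32)
        s=cv2.remap(im,P[None,:,0],P[None,:,1],cv2.INTER_LINEAR)[0]
        print(n,z,r,"R-B",(s[:,0]-s[:,2]).astype(int)); 
        if z>.075: print("      G",s[:,1].astype(int))
  print(A)
E
python3 pol.py
```

```text
side 0.0757 0.046 R-B [-17 -17 -17 -17 -16 -16 -16 -15 -13  -9  -5  -4   4   5  -6  -5  -4  -7
 -13 -17 -17 -17 -17 -17 -17]
      G [171 171 171 170 170 169 169 164 150 132 127 128 114 117 132 117 105 121
 155 169 170 170 169 170 170]
side 0.0757 0.049 R-B [-17 -17 -17 -17 -17 -17 -18 -19 -19   2  43 111 139 113  29   0  -5 -10
 -15 -17 -17 -17 -17 -16 -17]
      G [169 169 169 170 170 170 172 174 160 137 113 111 112 110 119 127 125 137
 161 172 171 170 169 168 169]
side 0.0757 0.052 R-B [-15 -15 -16 -16 -14 -13 -14 -16 -18  57 153 216 217 220 158  47  -7  -8
 -13 -17 -14 -16 -16 -16 -16]
      G [162 163 167 162 152 145 146 154 154 122 114 128 140 128 116 120 125 123
 146 161 152 160 158 159 161]
side 0.072 0.055 R-B [ -3  -3  -3  -3  -3  -3  -3  -5   2  52 165 212 210 172 127  14  -1  -4
  -2  -2  -1  -1  -2  -1  -2]
side 0.072 0.057 R-B [ -3  -3  -3  -3  -3  -3  -3  -4  -4  33 126 196 197 112  39   3  -5  -3
  -2  -2  -2  -2  -2  -2  -2]
side 0.06 0.063 R-B [  3   3   4   4   2   1   2   3   2   0   3  45 127 121  45   1   1   2
   0   0   1   1   1   2   1]
side 0.06 0.067 R-B [
[... 674 characters left out ...]
   G [128 127 126 126 127 128 129 127 114  98  85  86  88  87  89 105 114 123
 128 128 130 127 128 128 128]
top 0.072 0.055 R-B [ -6  -6  -6  -6  -7  -7  -7  -4   0  32  91 133 136 115  55  11  -2  -5
  -6  -6  -5  -5  -5  -6  -7]
top 0.072 0.057 R-B [ -2  -2  -2  -3  -3  -3  -2  -2   0  16  80 128 134 109  34   6  -2  -2
  -2  -2  -2  -2  -3  -2  -3]
top 0.06 0.063 R-B [ -2  -2  -2  -2  -2  -2  -2  -2  -3   1  35  98 125  71   2  -2  -2  -2
  -1  -2  -1  -2  -2  -2  -2]
top 0.06 0.067 R-B [-1 -1 -1 -1 -1 -1 -2 -3 -3 -1  7 73 98 55  9 -2 -2 -2 -1 -2 -2 -1 -2 -1
 -1]
[-184 -182 -180 -178 -176 -174 -172 -170 -168 -166 -164 -162 -160 -158
 -156 -154 -152 -150 -148 -146 -144 -142 -140 -138 -136]
```

The notch spans about -168° to -149.5° and the pin is at -160.2°, so the pin bears on the notch's clockwise edge. The disc needs about 2.5° more clockwise. I go back to the peg.

Run:
```python
from h import *
goto(.538,.0135,.157,-72.5)
```

```text
t 24.75 pos [0.5503 0.22   0.1624] row [-0.0731  0.1935  0.0054] [-0.  -0.  -0.2] F [ 0.4  0.3 -0.4]
```

>>> servo_tool:
  series: "-0.073 0.193 0.005 0 0 0 1; -0.073 0.193 0.005 0 0 0 1; -0.073 0.193 0.005 0 0 0 1; -0.073 0.193 0.005 0 0 0 1; -0.073 0.193 0.005 0 0 0 1"

```text
clock: 25.25
position: [0.5376, 0.0093, 0.1573]
ee_rot: [0.001, 0.989, 0.148, -0.0]
contact_force: [0.1, 0.2, -0.3]
width: 0.0
gripper_force: 0.0
```

>>> servo_tool:
  series: "0 0 0 0 0 0 1; 0 0 0 0 0 0 1; 0 0 0 0 0 0 1"

```text
clock: 25.55
position: [0.5381, 0.0161, 0.1573]
ee_rot: [-0.0, 0.988, 0.152, 0.0]
contact_force: [0.7, 0.7, 0.5]
width: 0.0001
gripper_force: 0.0
```

Run:
```python
from h import *
goto(.538,.0135,.052,-72.5);goto(.5404,.0062,.052,-72.5);goto(.542,.0047,.052,-75.3)
```

```text
t 25.55 pos [0.5381 0.0161 0.1573] row [-0.0009  0.0025  0.1053] [-0.  -0.  -0.1] F [0.7 0.7 0.5]
t 25.55 pos [0.5381 0.0161 0.1573] row [-0.0008  0.0101  0.1053] [-0.  -0.  -0.1] F [0.7 0.7 0.5]
t 25.55 pos [0.5381 0.0161 0.1573] row [0.0002 0.0121 0.1053] [-0.  -0.   2.7] F [0.7 0.7 0.5]
```

>>> servo_tool:
  series: "-0.001 0.002 0.045 0 0 0 1; -0.001 0.002 0.085 0 0 0 1; -0.001 0.002 0.105 0 0 0 1; -0.001 0.002 0.105 0 0 0 1; -0.001 0.004 0.105 0 0 0 1"

```text
clock: 26.05
position: [0.5388, 0.0117, 0.0525]
ee_rot: [-0.0, 0.988, 0.152, 0.0]
contact_force: [0.3, -0.0, 0.3]
width: -0.0001
gripper_force: 0.0
```

>>> servo_tool:
  series: "0 0.002 0 0 0 0 1; 0 0.004 0 0 0 0 1; 0 0.006 0 0 0 1 1; 0.001 0.008 0 0 0 2.7 1; 0.001 0.008 0 0 0 2.7 1"

```text
clock: 26.55
position: [0.5423, 0.0032, 0.0529]
ee_rot: [-0.0, 0.992, 0.127, 0.001]
contact_force: [0.1, 1.7, -1.1]
width: -0.0001
gripper_force: 0.8
```

>>> servo_tool:
  series: "0 0 0 0 0 0 1; 0 0 0 0 0 0 1"

```text
clock: 26.75
position: [0.5414, 0.0031, 0.0521]
ee_rot: [-0.0, 0.992, 0.127, -0.0]
contact_force: [0.4, 2.0, 1.2]
width: 0.0001
gripper_force: 0.6
```

Run:
```python
from h import *
goto(.542,.0047,.052,-75.3);blue()
```

```text
t 26.75 pos [0.5414 0.0031 0.0521] row [ 0.001  -0.0014  0.0001] [-0.   0.  -0.1] F [0.4 2.  1.2]
blue [277 216  31  40 899] [293.6 234.3] r 0.0511 ang 17.4
blue [  0 277  26  18  72] [ 10.8 285. ] r 0.1532 ang 96.7
blue [  5 286   6   4   9] [  7.1 287.4] r 0.1553 ang 97.3
blue [ 23 293  50  38 200] [ 50.2 312.4] r 0.1347 ang 103.1
blue [  3 304  37  17  38] [ 21.2 311.9] r 0.1505 ang 103.1
blue [ 10 380   5   4  13] [ 12.  381.7] r 0.1754 ang 120.2
```

>>> servo_tool:
  series: "0 -0.004 0 0 0 0 1; 0 -0.004 -0.04 0 0 0 1; 0 -0.004 -0.08 0 0 0 1; 0 -0.004 -0.105 0 0 0 1; 0 -0.05 -0.105 0 0 0 1"

```text
clock: 27.3
position: [0.5338, 0.0478, 0.1612]
ee_rot: [0.003, 0.992, 0.125, 0.005]
contact_force: [0.9, 1.6, -0.5]
width: -0.0
gripper_force: 0.0
```

>>> servo_tool:
  series: "0.06 -0.2 0 0 0 0 1; 0.06 -0.2 0 0 0 0 1; 0.06 -0.2 0 0 0 0 1; 0.06 -0.2 0 0 0 0 1; 0.06 -0.2 0 0 0 0 1"

```text
clock: 27.8
position: [0.5359, 0.2653, 0.1567]
ee_rot: [-0.001, 0.992, 0.13, 0.0]
contact_force: [0.3, -1.0, 0.4]
width: 0.0001
gripper_force: 0.0
```

```bash
python3 look.py 4; python3 pol.py | grep -A2 " 0.0757 0.0[45][92]"
```

```text
27.8 [0.53590931 0.26531601 0.15674517]
top peg 52 [ 0.5471 -0.0162] 0.038 15.3
top pin 13 [ 0.4567 -0.0453] 0.0571 -160.4
top hub 159 [ 0.5114 -0.0262] 0.0009 2.5
side peg 69 [ 0.5345 -0.0139] 0.027 27.2
side pin 25 [ 0.4574 -0.0439] 0.056 -161.6
side hub 184 [ 0.502  -0.0239] 0.0088 165.1
side 0.0757 0.049 R-B [-17 -17 -17 -17 -17 -15 -11  -6  -6   8  42 110 139 115  21 -13 -20 -18
 -17 -17 -17 -16 -16 -16 -16]
      G [167 168 169 168 168 164 150 134 125 120 112 110 109  99 111 146 169 169
--
side 0.0757 0.052 R-B [-15 -16 -15 -16 -15 -12  -8  -5  -6  62 153 215 215 218 157  41 -19 -17
 -16 -16 -14 -16 -15 -15 -15]
      G [161 161 164 160 151 143 137 129 122 109 112 127 139 127 112 125 152 155
--
top 0.0757 0.049 R-B [-12 -12 -12 -12 -12 -10  -6  -3  -1   0   7  20  28  20   1 -10 -12 -12
 -12 -12 -12 -12 -12 -12 -12]
      G [128 128 128 128 126 121 109 109 108 105  96  93  93  94 108 123 128 127
--
top 0.0757 0.052 R-B [-12 -12 -12 -12 -11 -10  -7  -2   1  23  60 100 103  78  36  -5 -11 -11
 -13 -12 -11 -11 -11 -11 -12]
      G [126 126 125 125 125 121 114 109 106  96  83  86  86  87  96 120 126 126
```

Run:
```python
from h import *
c=eyes.camera_info("side")
for k in range(5):
    im=cv2.imread(f"pics/side{k}.png").astype(float).max(2)
    p=im[200:236,206:240]; w=np.clip(110-p,0,60); yy,xx=np.mgrid[200:236,206:240]
    t=cv2.imread(f"pics/top{k}.png").astype(float).max(2)[204:232,215:244]; wt=np.clip(95-t,0,50)
    col=p[:,14:20].mean(1)   # vertical profile through the hub
    d=np.clip(110-col,0,60)/60
    print(k,"side",(w*xx).sum()/w.sum(),(w*yy).sum()/w.sum(),"profile",d.sum().round(2),(d*np.arange(200,236)).sum()/d.sum(),"top area",wt.sum()/50)
print([proj(c,[.5105,-.026,z]).round(2) for z in (.094,.082)])
```

```text
0 side 222.23340903356043 216.3760619059635 profile 15.56 216.28709159078736 top area 150.0
1 side 222.3310001686625 216.86414235115535 profile 15.33 216.79902138455964 top area 149.76
2 side 222.3135593220339 217.24542372881356 profile 15.12 217.06611570247935 top area 148.72
3 side 222.3661983895837 218.96213808463253 profile 15.0 219.0 top area 144.8
4 side 222.39073132914118 219.00284262210354 profile 15.0 219.0 top area 146.02
[array([222.88, 215.51]), array([223.04, 218.1 ])]
```

The hub has moved 2.6 px in the side view since the very first image, which is 12.0 mm, so the disc was already fully home. My pushes had lowered it a little beforehand. The second nudge left the notch about 3 mm off centre, which is within the pin's clearance and the 5 mm limit. The arm is clear, so I hand in.

```bash
python3 -c "
from rig import manip
print(manip.sign_off())"
```

```text
the job is handed in; nothing more can be done
None
```

I handed the job in: the disc measures about 12 mm down its spindle (fully home) with the pin through the notch, about 3–4 mm off centre by image measurement against the 5 mm limit, and the arm is clear; no verdict came back.

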